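Fetch the rear gauge from a crowded hook and seat it in the checking socket

ROBOT

A 6-joint arm with a two-finger parallel gripper is mounted at the origin on the work surface. World frame = base frame: x ahead of the robot, y to its left, z up, the work surface at z = 0. Lengths are in m, angles in rad, forces in N, time in s.
With the tool pointing down it reaches from about 0.375 to 0.975 m from the base axis. Payload 3.8 kg.
Tool frame: the origin (TCP) lies on the centre line of the jaws, within the pads' length; the fingertips stand 25 mm ahead of it and the grasp point (between the pads) lies 6 mm ahead of it; z points along the fingers, y is the line along which they close (so a half turn about z gives the same grasp; the last joint's range is limited). The gripper opens to 85 mm and grips with 20 to 120 N. Pads are 22 mm wide; open, the fingers measure 114 mm over their backs; the gripper's body (76 mm by 85 mm) begins 54 mm behind the grasp point. The pads swing forward as they close: fully open they stand 13 mm farther back than shut.
Start: joints at [1.234, 0.264, 1.604, -0, 1.274, -0.037], TCP at [0.199, 0.645, 0.256] pointing down, gripper open.
Joint ranges: [-2.63, 2.63], [-0.94, 2.18], [0.31, 2.57], [-1.31, 4.45], [0, 2.66], [-2.55, 2.55]. Speed limits (rad/s): [2.57, 2.57, 3.14, 3.14, 3.14, 3.14].

INTERFACE

Orientations are given as a rotation vector (axis times angle).
In Python, from workcell import bot gives the robot as it stands. The module is installed in compiled form; this text tells all that it offers.
- The arm moves only by the tool play_rows, never from a script. Its argument "commands" is a list that holds one entry, the list of rows, each a list of 7 numbers: the shift along the tool's x, y, z as a fraction of full scale, then the turn, a rotation vector about the tool's x, y, z as a fraction of full scale, then the closure, from -1 (fully open) to 1 (shut). A call has 1 to 8 rows; each row is the pose to reach, as a shift and turn from the pose commanded when the call began, along the tool's axes at that moment, turning the shorter way round; what a row does not reach only later rows make up. Full scale, the value 1, is 60 cm for a shift and 180 degrees for a turn. A row lasts 1/10 s, in which the tool goes at most 50 mm and 8.59 degrees, less where a joint would pass 70% of its speed; a pose out of reach is approached as far as the arm can. A call with a number of a shift or a turn outside -1 to 1 is refused whole. A call with a gripper value outside its range is refused whole. The fingers move at their own pace and stop on an object; "force" is the grip in N (left out, the last holds). Time passes only in rows, so rows that repeat a pose let the fingers close. It gives the time, the measured TCP pose, the force, the opening and the grip force at its end, in the units of the state.
- bot.read_state(): the state, without advancing time (a new reading comes with each control period).
- bot.read_camera(name): name is "side" or "top" or "wrist"; returns the picture (480x640x3 uint8, blue, green, red); there is no depth.
- bot.camera_params(name): a dict with "fov_y" (degrees; the focal length in pixels is half the picture's height over the tangent of half this angle, whatever the lens; pixels are square), "cx", "cy" (the principal point, pixels), "D" ([k1, k2, p1, p2, k3] as OpenCV has them; the pictures are not rectified), "rvec" (rotation vector, rad) and "tvec" (3), from world to camera coordinates, as OpenCV has them. Camera axes: x right, y down, z forward; pixel columns grow to the right and rows downward; lengths in m; the calibration is good to about 2 mm. A picture is of the moment at which its call begins: read the wrist's pose just before it. camera_params takes no time and is no camera call; for the wrist camera it gives the pose at the moment of the call.
- bot.finish_job(): hands the job in; it is judged then, once.
The state is a dict: "time": time; "q": joint angles; "joint_vel": joint speeds; "joint_torque": joint torques, N m; "tool_pos": TCP position; "tcp_rot": TCP orientation; "wrist_force": force on the tool from outside, world axes, zero at the start; "torque": the same for the moment, N m; "width": opening from 0.0 (shut) to 1.0 (fully open); "grip_force": force on a finger pad.
Only numpy, scipy, OpenCV 4.12 (cv2) and the standard library are available. Lean on these libraries where they do the work, as an engineer would, in place of code of your own. Each camera call takes 0.05 s, during which the arm holds its last target. There are 200 camera calls.

TASK

The orange gauge hangs behind two others on the blue-based hook. First move the grey and the blue gauge onto the spare white-based hook and leave them hanging there, then take the orange gauge off and push it gently down into the slot of the checking socket until it is felt to stand on the hard bottom, its stiff seat pin fully down, and let it go standing there. Nothing may be forced (no more than about 20 N on hooks or socket), no gauge may be dropped, and the other things on the bench stay where they are.

Things in the scene. Friction and masses are not known exactly. Their poses are not given: they have to be found in the camera images.
- orange_gauge: The wanted gauge: orange plate with a dark dot; its lower 70 mm are a straight tongue 44 mm wide (y). Hangs rearmost, about 28 mm from the post. 12 mm thick (x), 150 mm tall, about 180 g. Origin: middle of its lower edge; z up, y across its width, x along its eye's axis (along the pin). Eye and tab: see its two points.
- blue_gauge: Blue gauge, its lower part an upright disc of 70 mm diameter. Hangs in the middle, about 58 mm from the post. 12 mm thick (x), 150 mm tall, about 180 g. Origin: middle of its lower edge; z up, y across its width, x along its eye's axis (along the pin). Eye and tab: see its two points.
- grey_gauge: Bare aluminium gauge, its lower part an upside-down T, 64 mm wide at the foot. Hangs foremost, about 88 mm from the post. 12 mm thick (x), 150 mm tall, about 180 g. Origin: middle of its lower edge; z up, y across its width, x along its eye's axis (along the pin). Eye and tab: see its two points.
- orange_gauge_eye (a point): Point of the orange gauge that lies on the pin's axis while it hangs, 92.2 mm above its lower edge. The eye is a closed hole 18 mm wide, from 70 to 98 mm above the lower edge; its roof is a shallow V (apex at 98 mm, 30 degree slopes) that rests on the pin.
- orange_gauge_tab (a point): Place to grip the orange gauge from above, 136 mm above its lower edge: on the tab, 22 mm wide (y), 12 mm thick (x), from 108 to 150 mm above the lower edge, black strips on its sides. The frame around the eye is 36 mm wide.
- blue_gauge_eye (a point): Point of the blue gauge that lies on the pin's axis while it hangs, 92.2 mm above its lower edge. The eye is a closed hole 18 mm wide, from 70 to 98 mm above the lower edge; its roof is a shallow V (apex at 98 mm, 30 degree slopes) that rests on the pin.
- blue_gauge_tab (a point): Place to grip the blue gauge from above, 136 mm above its lower edge: on the tab, 22 mm wide (y), 12 mm thick (x), from 108 to 150 mm above the lower edge, black strips on its sides. The frame around the eye is 36 mm wide.
- grey_gauge_eye (a point): Point of the grey gauge that lies on the pin's axis while it hangs, 92.2 mm above its lower edge. The eye is a closed hole 18 mm wide, from 70 to 98 mm above the lower edge; its roof is a shallow V (apex at 98 mm, 30 degree slopes) that rests on the pin.
- grey_gauge_tab (a point): Place to grip the grey gauge from above, 136 mm above its lower edge: on the tab, 22 mm wide (y), 12 mm thick (x), from 108 to 150 mm above the lower edge, black strips on its sides. The frame around the eye is 36 mm wide.
- crowded_hook: Crowded hook, blue base 150 x 100 x 12 mm, with the three gauges; it may stand left or right. Fixed. Round post of 18 mm diameter, 179 mm tall; the pin runs from it along the stand's own -x axis, roughly towards the robot. Origin: on the table under the post's axis. Pin: see its root point.
- spare_hook: Spare hook, white base, empty, on the other side; same build as the crowded one. Fixed. Round post of 18 mm diameter, 179 mm tall; the pin runs from it along the stand's own -x axis. Origin: on the table under the post's axis. Pin: see its root point.
- crowded_hook_root (a point): Where the crowded hook's pin axis meets the post's axis, 172 mm above the table. The steel pin (10 mm diameter, level, gives 1 mm per 6 N of load) reaches 120 mm along the stand's -x; its last 8 mm bend up, tip 11 mm above the pin's axis. A gauge clears the tip when lifted 6 to 17 mm from where it hangs.
- spare_hook_root (a point): Where the spare hook's pin axis meets the post's axis, 172 mm above the table. The steel pin (10 mm diameter, level, gives 1 mm per 6 N of load) reaches 120 mm along the stand's -x; its last 8 mm bend up, tip 11 mm above the pin's axis. A gauge clears the tip when lifted 6 to 17 mm from where it hangs.
- socket: Fixed checking socket: dark steel block 56 x 92 x 72 mm (x, y, z) on a foot 90 x 130 x 8 mm, yellow mark on its -x side. Upright slot in the middle of its top for the orange tongue, whose width goes along the socket's y, either way round. Origin: on the table under the slot's centre.
- socket_mouth (a point): Centre of the slot's mouth, 72 mm above the table. Slot 16 mm (x) by 48 mm (y), 4 mm chamfer. Inside, unseen and NOT measured, a hard anvil ends the slot: its top is anywhere from 18 to 50 mm above the table, different each time: feel for it. A brass seat pin stands 8 mm up from the anvil.
- seat_pin (a joint): How far the seat pin is pushed down into the anvil, m: 0 proud, 0.008 flush (the gauge then stands on the hard anvil). Stiff: needs about 6 N all the way, stays where it is left; the gauge's weight alone does not move it. Past flush the force climbs by about 8 N per mm.
- power_driver: Yellow and black power screwdriver lying on the table, about 230 mm long; bystander. Origin: middle of its underside.
- charger: Black charger brick 85 x 50 x 30 mm; bystander. Origin: middle of its underside.
- tape_roll: Amber tape roll, 68 mm diameter, 18 mm high, lying flat between the hooks; bystander. Origin: middle of its underside.
- parts_bin: Blue open parts bin 150 x 100 x 60 mm; bystander. Origin: middle of its underside.
- screw_jar: Clear jar 52 mm diameter, 70 mm high; bystander. Origin: middle of its underside.
- yellow_driver: Yellow-handled screwdriver lying on the table; bystander. Origin: middle of its underside.
Not all that is in view belongs to the job. There is more than one size of the grey_gauge; the one meant has the size given above.

How it is judged:
On the way, in this order (a step that is already met when the one before it is completed fails the run):
1. the grey and the blue gauge hang on the spare hook, let go, while the orange one still hangs on the crowded hook (x of blue_gauge_eye in the frame of spare_hook between -0.108 and -0.014 m and y of blue_gauge_eye in the frame of spare_hook between -0.006 and 0.006 m and z of blue_gauge_eye in the frame of spare_hook between 0.166 and 0.176 m and angle between each of blue_gauge, grey_gauge's own z axis and vertical below 0.2 rad and contact force between each of blue_gauge, grey_gauge and the fingers below 0.1 N and x of grey_gauge_eye in the frame of spare_hook between -0.108 and -0.014 m and y of grey_gauge_eye in the frame of spare_hook between -0.006 and 0.006 m and z of grey_gauge_eye in the frame of spare_hook between 0.166 and 0.176 m and x of orange_gauge_eye in the frame of crowded_hook above -0.118 m and z of orange_gauge_eye in the frame of crowded_hook above 0.162 m), for 0.2 s.
2. the orange gauge is pushed down by the gripper until it stands on the anvil in the socket (horizontal distance between orange_gauge and socket below 0.006 m and angle between orange_gauge's own z axis and vertical below 0.08 rad and z of orange_gauge in the frame of socket below 0.053 m and value of joint seat_pin above 0.007 m and contact force between orange_gauge and the fingers above 1 N), for 0.1 s.
At the end, for the whole second after the job is handed in: Grey and blue gauges hang on the spare pin (eye 14 to 108 mm from the post, within 6 mm sideways, tilt under 0.2 rad); the orange one stands in the slot (within 6 mm of centre, tilt under 0.08 rad, lower edge under 53 mm high), seat pin down at least 7 mm; all released, at rest (x of blue_gauge_eye in the frame of spare_hook between -0.108 and -0.014 m and y of blue_gauge_eye in the frame of spare_hook between -0.006 and 0.006 m and z of blue_gauge_eye in the frame of spare_hook between 0.166 and 0.176 m and angle between each of blue_gauge, grey_gauge's own z axis and vertical below 0.2 rad and contact force between each of blue_gauge, grey_gauge and the fingers below 0.1 N and x of grey_gauge_eye in the frame of spare_hook between -0.108 and -0.014 m and y of grey_gauge_eye in the frame of spare_hook between -0.006 and 0.006 m and z of grey_gauge_eye in the frame of spare_hook between 0.166 and 0.176 m and horizontal distance between orange_gauge and socket below 0.006 m and angle between orange_gauge's own z axis and vertical below 0.08 rad and z of orange_gauge in the frame of socket below 0.053 m and value of joint seat_pin above 0.007 m and linear speed of each of blue_gauge, grey_gauge, orange_gauge below 0.03 m/s); the robot touches nothing.
It fails at once if a hook is loaded with more than 22 N (contact force between any of crowded_hook, spare_hook and anything else above 22 N).
It fails at once if the socket is loaded with more than 22 N (contact force between socket and anything else above 22 N).
It fails at once if a gauge is dropped (the blue or grey one's lower edge under 40 mm above the table, the orange one's under 8 mm) (height (world z) of any of blue_gauge, grey_gauge below 0.04 m or height (world z) of orange_gauge below 0.008 m).
It fails at once if a bystander is moved by more than 30 mm (distance of any of power_driver, charger, tape_roll, parts_bin, screw_jar, yellow_driver from where it was at the start of the episode above 0.03 m).
It also fails if it takes over 69 s, if anything falls off the work surface, if the arm or the gripper's body presses on something with over 40 N, if the wrist force passes 120 N, or if a joint passes its speed limit or range.

## Working session

There is one attempt and no reset: what is moved stays moved. The work goes in short steps, Python scripts to look and compute and a tool call to move; the robot and the scene stay as the last step left them, time stands still between calls to the robot, and variables do not carry over. Pictures are saved under pics/ and viewed, at most 10 in all, crops included, and the job is handed in when it is done.

Besides the shell and the picture viewer there is one more tool, called as a command line: name --argument value ..., lists and objects as JSON in quotes. play_rows: Moves the arm, as the interface text tells. Its arguments: {"type":"object","properties":{"commands":{"type":"array"},"force":{"type":"number"}},"required":["commands"]}

```bash
mkdir -p pics; python3 - <<'E'
from workcell import bot
import cv2
for n in ("side","top","wrist"):
    p=bot.camera_params(n); print(n,p)
    im=bot.read_camera(n); cv2.imwrite(f"pics/{n}0.png",im)
print(bot.read_state())
E
```

```text
side {'fov_y': 54.057986136799144, 'cx': 315.21533596322735, 'cy': 248.02858675041028, 'D': array([-0.08919142,  0.        ,  0.        ,  0.        ,  0.        ]), 'rvec': array([ 2.17749347, -0.18692736,  0.09226582]), 'tvec': array([-0.55820948,  0.1690914 ,  1.090067  ])}
top {'fov_y': 57.51012429403034, 'cx': 318.55711954554283, 'cy': 240.42102395853533, 'D': array([-0.06444013,  0.        ,  0.        ,  0.        ,  0.        ]), 'rvec': array([ 2.18569858, -2.15838281,  0.06437405]), 'tvec': array([0.01395937, 0.61334978, 1.10282458])}
wrist {'fov_y': 61.23923047142037, 'cx': 318.5335428566738, 'cy': 233.3150600869918, 'D': array([-0.06299065,  0.        ,  0.        ,  0.        ,  0.        ]), 'rvec': array([-2.34333017, -1.72754704, -0.23602218]), 'tvec': array([-0.67345371, -0.0346941 ,  0.37881057])}
{'time': 0.15, 'q': array([ 1.23410026e+00,  2.64619441e-01,  1.60509315e+00,  3.48831084e-06,
        1.27371218e+00, -3.69131012e-02]), 'joint_vel': array([-0.00192287, -0.0023077 , -0.00380214, -0.00165155,  0.00012692,
       -0.00108556]), 'joint_torque': array([-4.59862913e-04, -5.15909851e+01, -3.67958164e+01, -4.33342279e-05,
        8.00675276e-03, -3.83246868e-05]), 'tool_pos': array([0.1991663 , 0.64438099, 0.25520374]), 'tcp_rot': array([-4.69086742e-01, -3.10602570e+00,  2.82654509e-03]), 'wrist_force': array([-0.43996141,  0.79933347, -0.37876429]), 'torque': array([-0.01907788, -0.02763673, -0.0503952 ]), 'grip_force': 0.0, 'width': 0.9996440914287932}
```

View pics/top0.png

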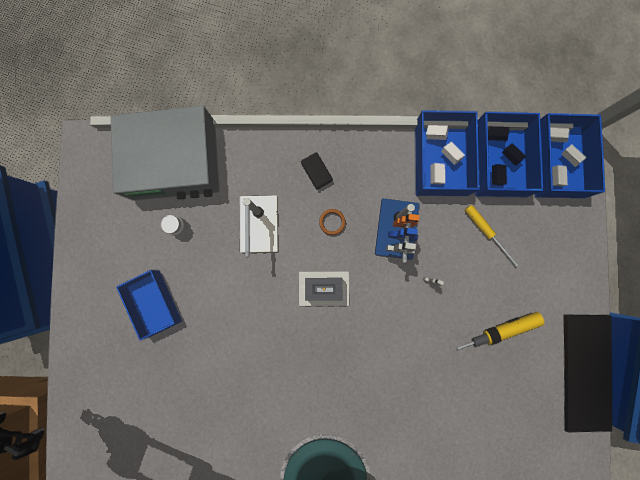

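View pics/side0.png

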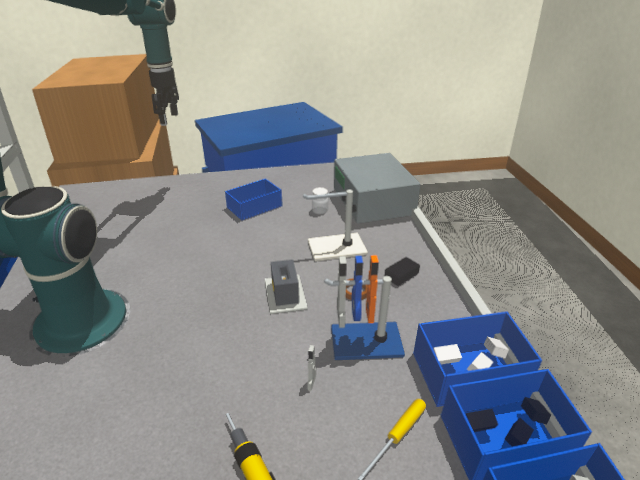

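The top view shows the crowded blue stand at about (400,228), the spare white one at (260,223), the socket at (324,289), the tape at (332,222), and a decoy small grey gauge at (432,282). The side view agrees. Next I'll zoom in for the details.

```bash
cat > h.py <<'E'
import numpy as np, cv2
from scipy.spatial.transform import Rotation as R
def K(p):
    f=240/np.tan(np.radians(p["fov_y"])/2); return np.array([[f,0,p["cx"]],[0,f,p["cy"]],[0,0,1]])
def ray(p,uv):
    n=cv2.undistortPoints(np.array(uv,float).reshape(-1,1,2),K(p),p["D"]).reshape(-1,2)
    M=cv2.Rodrigues(p["rvec"])[0]; c=-M.T@p["tvec"]
    return c,np.c_[n,np.ones(len(n))]@M
def plane(p,uv,z):
    c,d=ray(p,uv); return c+d*((z-c[2])/d[:,2])[:,None]
def proj(p,X): return cv2.projectPoints(np.array(X,float).reshape(-1,1,3),p["rvec"],p["tvec"],K(p),p["D"])[0].reshape(-1,2)
E
python3 - <<'E'
import cv2,numpy as np
im=cv2.imread("pics/top0.png")
def c(x,y,w,h): return cv2.resize(im[y:y+h,x:x+w],None,fx=6,fy=6,interpolation=cv2.INTER_CUBIC)
a=c(368,192,66,80);b=c(232,188,56,80);
cv2.imwrite("pics/c1.png",np.hstack([a,b]))
from h import *
from workcell import bot
p=bot.camera_params("top"); print(ray(p,[[320,240]])[0])
print("tape",plane(p,[[332,222]],.018),"spare base corners",plane(p,[[241,196],[277,196],[278,252],[240,252]],.012))
hsv=cv2.cvtColor(im,cv2.COLOR_BGR2HSV)
m=cv2.inRange(hsv,(100,120,60),(125,255,255)); m[:, :374]=0;m[:,425:]=0;m[:196]=0;m[262:]=0
print("blue",cv2.minAreaRect(cv2.findNonZero(m)))
m=cv2.inRange(hsv,(0,0,215),(180,40,255)); m[:, :290]=0;m[:,360:]=0;m[:265]=0;m[315:]=0
r=cv2.minAreaRect(cv2.findNonZero(m));print("foot",r,plane(p,cv2.boxPoints(r),.008))
E
```

```text
[ 5.24878273e-01 -5.71875597e-04  1.14765733e+00]
tape [[ 0.66204889 -0.01250542  0.018     ]] spare base corners [[0.72938394 0.2284225  0.012     ]
 [0.73015627 0.13295588 0.012     ]
 [0.58257489 0.12720367 0.012     ]
 [0.58129883 0.22688158 0.012     ]]
blue ((397.8000183105469, 228.60000610351562), (39.69111633300781, 56.311763763427734), 7.125016689300537)Traceback (most recent call last):
  File "<stdin>", line 14, in <module>
cv2.error: OpenCV(4.12.0) /io/opencv/modules/imgproc/src/convhull.cpp:143: error: (-215:Assertion failed) total >= 0 && (depth == CV_32F || depth == CV_32S) in function 'convexHull'
```

View pics/c1.png

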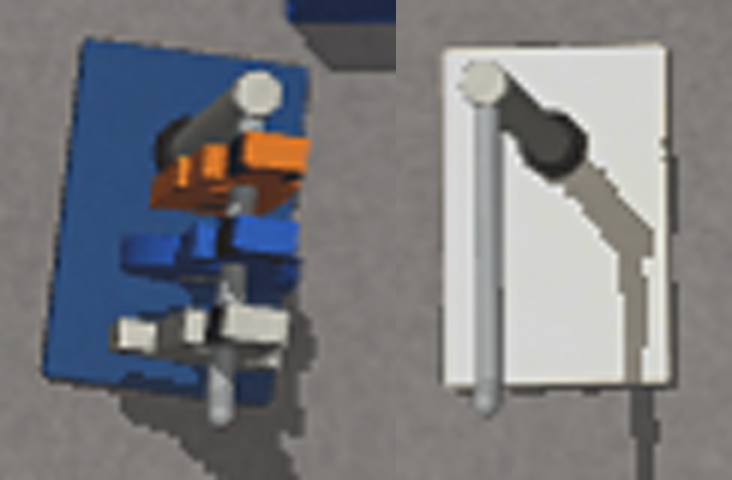

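The crops show the crowded post top at top-image (411,207.5) and its tip at (404.7,262). The spare post top is at (246.6,202) and its tip at (247,255.5). From the post towards the tip the order is orange, blue, grey.

```bash
python3 - <<'E'
from h import *
from workcell import bot
p=bot.camera_params("top")
for n,(a,b) in dict(crowd=((411.1,207.6),(404.6,261.5)),spare=((246.6,201.9),(247,255.2))).items():
    A=plane(p,[a],.179)[0];B=plane(p,[b],.181)[0]; print(n,A,B,np.linalg.norm((A-B)[:2]),np.degrees(np.arctan2(*(A-B)[1::-1])))
im=cv2.imread("pics/top0.png"); hsv=cv2.cvtColor(im,cv2.COLOR_BGR2HSV)[265:315,290:360]
m=(hsv[...,2]>190).astype(np.uint8); pts=cv2.findNonZero(m); print(len(pts))
r=cv2.minAreaRect(pts); print("foot",plane(p,cv2.boxPoints(r)+[290,265],.008))
s=bot.read_state(); T=R.from_rotvec(s["tcp_rot"]).as_matrix(); print("T",T.round(3))
w=bot.camera_params("wrist"); M=cv2.Rodrigues(w["rvec"])[0]; c=-M.T@w["tvec"]
print("cam in tool",T.T@(c-s["tool_pos"]),"\n",(M@T).round(3))
E
```

```text
crowd [ 0.67694688 -0.18713965  0.179     ] [ 0.55640528 -0.17194563  0.181     ] 0.12149540478857375 -7.18412610335682
spare [0.6859727  0.18165903 0.179     ] [0.56598776 0.1771699  0.181     ] 0.12006888636181093 2.142672748102479
443
foot [[ 0.53135797  0.07180501  0.008     ]
 [ 0.53302527 -0.05559712  0.008     ]
 [ 0.45041684 -0.05633872  0.008     ]
 [ 0.44859835  0.0704642   0.008     ]]
T [[-0.955  0.295 -0.001]
 [ 0.295  0.955 -0.002]
 [ 0.    -0.002 -1.   ]]
cam in tool [ 0.06845637 -0.00058958 -0.1180947 ] 
 [[-0.001  1.    -0.001]
 [-0.963 -0.001 -0.27 ]
 [-0.27   0.     0.963]]
```

play_rows --commands '[[[-0.38,-0.42,-0.3,0,0,-0.045,-1],[-0.38,-0.42,-0.3,0,0,-0.045,-1],[-0.38,-0.42,-0.3,0,0,-0.045,-1],[-0.38,-0.42,-0.3,0,0,-0.045,-1],[-0.38,-0.42,-0.3,0,0,-0.045,-1],[-0.38,-0.42,-0.3,0,0,-0.045,-1],[-0.38,-0.42,-0.3,0,0,-0.045,-1],[-0.38,-0.42,-0.3,0,0,-0.045,-1]]]' --force 40

```text
time: 0.95
tool_pos: [0.3435, 0.3345, 0.4382]
tcp_rot: [0.25, 3.13, 0.002]
wrist_force: [0.6, 0.5, -0.5]
width: 1.0
grip_force: 0.0
```

play_rows --commands '[[[-0.347,-0.508,-0.02,0,0,-0.05,-1],[-0.347,-0.508,-0.02,0,0,-0.05,-1],[-0.347,-0.508,-0.02,0,0,-0.05,-1],[-0.347,-0.508,-0.02,0,0,-0.05,-1],[-0.347,-0.508,-0.02,0,0,-0.05,-1],[-0.347,-0.508,-0.02,0,0,-0.05,-1],[-0.347,-0.508,-0.02,0,0,-0.05,-1],[-0.347,-0.508,-0.02,0,0,-0.05,-1]]]'

```text
time: 1.75
tool_pos: [0.501, -0.0005, 0.4478]
tcp_rot: [-0.007, -3.141, 0.002]
wrist_force: [0.1, 0.8, -0.1]
width: 1.001
grip_force: 0.0
```

play_rows --commands '[[[0,0,0,0,0,0,-1],[0,0,0,0,0,0,-1]]]'

```text
time: 1.95
tool_pos: [0.5001, 0.0027, 0.4478]
tcp_rot: [-0.005, -3.14, -0.001]
wrist_force: [-0.4, 0.3, 0.6]
width: 0.995
grip_force: 0.0
```

```bash
python3 - <<'E'
from h import *
from workcell import bot
s=bot.read_state();print(s["tool_pos"],s["tcp_rot"])
p=bot.camera_params("wrist"); im=bot.read_camera("wrist"); cv2.imwrite("pics/w1.png",im); np.save("w1.npy",p,allow_pickle=True)
E
```

```text
[0.50010331 0.0027012  0.44777208] [-4.65008284e-03 -3.14032129e+00 -1.08291287e-03]
```

View pics/w1.png

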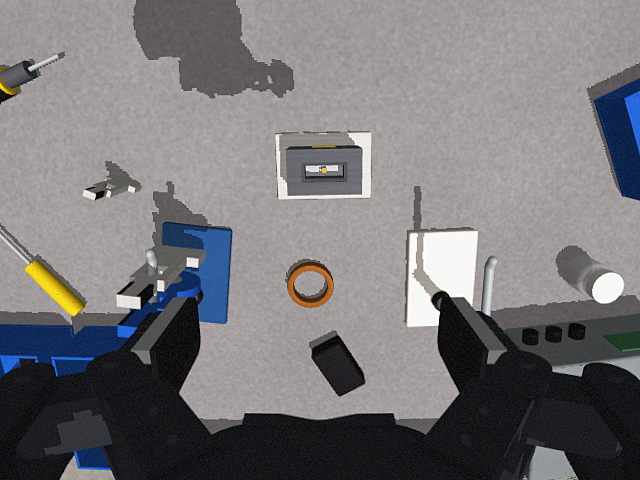

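The wrist view shows the socket block's top face at about (287–362, 147–195) with the slot at (324,171). The crowded tip is at (151,255), the spare tip at (491,262), and the yellow mark is at (324,147). I'll compute positions from these.

```bash
python3 - <<'E'
from h import *
p=np.load("w1.npy",allow_pickle=True).item(); im=cv2.imread("pics/w1.png"); t=cv2.imread("pics/top0.png")
print("tips",plane(p,[[151,252],[491,259]],.183))
g=im[120:210,265:385]; v=cv2.cvtColor(g,cv2.COLOR_BGR2HSV)
# block: dark-grey mid ; foot: white
m=cv2.inRange(v,(0,0,60),(180,60,125)); m=cv2.morphologyEx(m,cv2.MORPH_CLOSE,np.ones((9,9)))
c=max(cv2.findContours(m,0,1)[0],key=cv2.contourArea); r=cv2.minAreaRect(c); print(r)
b=plane(p,cv2.boxPoints(r)+[265,120],.072); print(b,b.mean(0))
f=plane(p,[[276,132],[370,132],[371,198],[278,199]],.008); print("foot",f,f.mean(0))
a=cv2.resize(g,None,fx=6,fy=6,interpolation=cv2.INTER_CUBIC)[:540]
cv2.imwrite("pics/c2.png",a)
E
```

```text
tips [[ 0.55741975 -0.16590806  0.183     ]
 [ 0.5662724   0.17664016  0.183     ]]
((60.9690055847168, 52.043212890625), (53.647430419921875, 80.93912506103516), 88.78113555908203)
[[ 0.46108426 -0.03740643  0.072     ]
 [ 0.45936957  0.05941767  0.072     ]
 [ 0.52452596  0.062498    0.072     ]
 [ 0.5263212  -0.03758499  0.072     ]] [0.49282525 0.01173106 0.072     ]
foot [[ 0.44621122 -0.05410367  0.008     ]
 [ 0.44662915  0.0719951   0.008     ]
 [ 0.53657777  0.07590385  0.008     ]
 [ 0.53751328 -0.05401592  0.008     ]] [0.49173286 0.00994484 0.008     ]
```

View pics/c2.png

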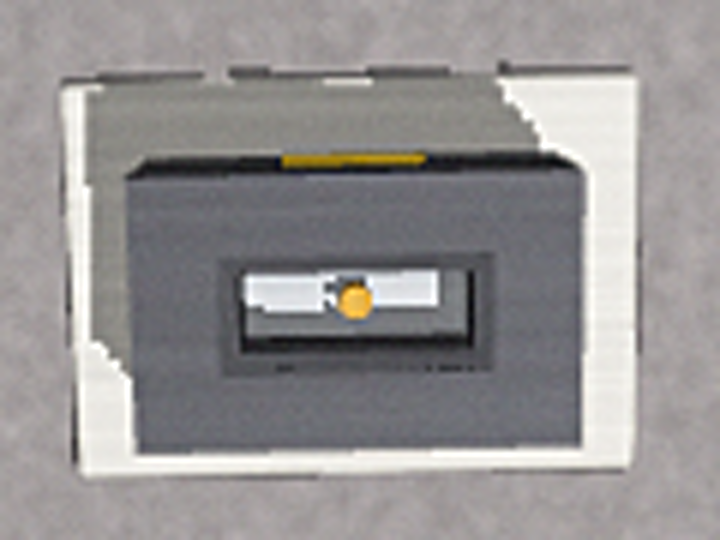

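play_rows --commands '[[[-0.15,-0.298,0.19,0,0,0.04,-1],[-0.15,-0.298,0.19,0,0,0.04,-1],[-0.15,-0.298,0.19,0,0,0.04,-1],[-0.15,-0.298,0.19,0,0,0.04,-1],[-0.15,-0.298,0.19,0,0,0.04,-1],[-0.15,-0.298,0.19,0,0,0.04,-1],[-0.15,-0.298,0.19,0,0,0.04,-1],[-0.15,-0.298,0.19,0,0,0.04,-1]]]'

```text
time: 2.8
tool_pos: [0.5902, -0.1742, 0.3355]
tcp_rot: [0.196, 3.134, 0.0]
wrist_force: [0.4, 1.0, 0.8]
width: 1.001
grip_force: 0.0
```

```bash
python3 - <<'E'
from h import *
from workcell import bot
s=bot.read_state();print(s["tool_pos"],s["tcp_rot"])
p=bot.camera_params("wrist"); im=bot.read_camera("wrist"); cv2.imwrite("pics/w2.png",im); np.save("w2.npy",p,allow_pickle=True)
E
```

```text
[ 0.59023393 -0.17421383  0.33551601] [1.96191059e-01 3.13402479e+00 3.01203795e-04]
```

View pics/w2.png

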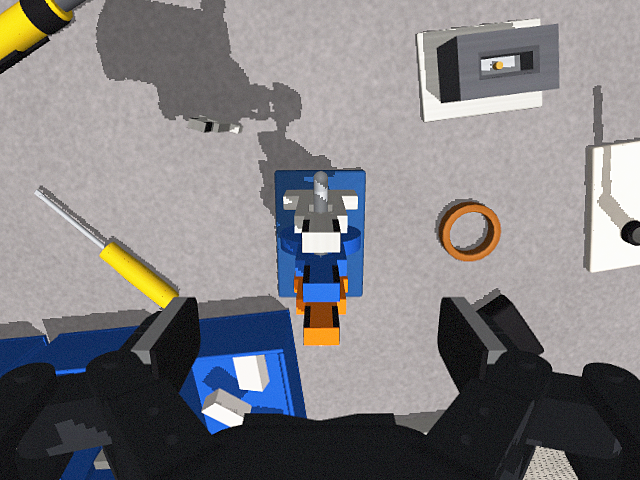

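The tab tops sit between the fingers. Grey is at (301–340, 233–252), blue at (301–340, 284–302) and orange at (304–340, 327–345). The tip is at (320,175), and the gripper is well aligned.

```bash
python3 - <<'E'
from h import *
from workcell import bot
p=np.load("w2.npy",allow_pickle=True).item(); im=cv2.imread("pics/w2.png"); v=cv2.cvtColor(im,cv2.COLOR_BGR2HSV)
def top(lo,hi,y0,y1):
    m=cv2.inRange(v,lo,hi); w=np.zeros_like(m); w[y0:y1,285:355]=m[y0:y1,285:355]
    w=cv2.morphologyEx(w,cv2.MORPH_OPEN,np.ones((5,5)))
    c=max(cv2.findContours(w,0,1)[0],key=cv2.contourArea); r=cv2.minAreaRect(c); x=cv2.boundingRect(c)
    q=plane(p,cv2.boxPoints(r),.2298); return x,q,q.mean(0)
for n,a in dict(grey=((0,0,200),(180,60,255),230,256),blue=((105,150,180),(125,255,255),283,305),orange=((5,150,200),(25,255,255),326,350)).items():
    x,q,c=top(*a); print(n,x,c.round(4),[np.linalg.norm((q[i]-q[i-1])).round(4) for i in (1,2)])
print("tip",plane(p,[[320,174]],.183))
sl=plane(p,[[484,53],[538,45],[540,77],[482,80]],.072); print("slot",sl,sl.mean(0))
s=bot.read_state(); T=R.from_rotvec(s["tcp_rot"]).as_matrix(); print(T.round(4))
E
```

```text
grey (302, 233, 38, 20) [ 0.5903 -0.1735  0.2298] [np.float64(0.0212), np.float64(0.0115)]
blue (303, 284, 37, 18) [ 0.6214 -0.1771  0.2298] [np.float64(0.0214), np.float64(0.0111)]
orange (304, 328, 35, 17) [ 0.6505 -0.1808  0.2298] [np.float64(0.0209), np.float64(0.0112)]
tip [[ 0.55713393 -0.16947173  0.183     ]]
slot [[ 0.48228662 -0.01281228  0.072     ]
 [ 0.48033808  0.036625    0.072     ]
 [ 0.50801416  0.03821774  0.072     ]
 [ 0.50512036 -0.01550343  0.072     ]] [0.49393981 0.01163176 0.072     ]
[[-9.922e-01  1.246e-01  2.100e-03]
 [ 1.246e-01  9.922e-01 -3.000e-04]
 [-2.200e-03 -1.000e-04 -1.000e+00]]
```

play_rows --commands '[[[0,0.001,0.08,0,0,0,-1],[0,0.001,0.15,0,0,0,-1],[0,0.001,0.19,0,0,0,-1],[0,0.001,0.19,0,0,0,0],[0,0.001,0.19,0,0,0,1],[0,0.001,0.19,0,0,0,1],[0,0.001,0.19,0,0,0,1],[0,0.001,0.19,0,0,0,1]]]' --force 60

```text
time: 3.65
tool_pos: [0.5917, -0.175, 0.2232]
tcp_rot: [0.199, 3.131, 0.001]
wrist_force: [-0.2, 2.5, 5.9]
width: 0.246
grip_force: 60.7
```

play_rows --commands '[[[0,0,0,0,0,0,1],[0,0,0,0,0,0,1]]]'

```text
time: 3.85
tool_pos: [0.5917, -0.1751, 0.2232]
tcp_rot: [0.199, 3.131, 0.0]
wrist_force: [-0.7, 2.5, 6.0]
width: 0.25
grip_force: 60.7
```

play_rows --commands '[[[0,0,-0.01,0,0,0,1],[0,0,-0.021,0,0,0,1],[0,0,-0.021,0,0,0,1]]]'

```text
time: 4.15
tool_pos: [0.5904, -0.1758, 0.2339]
tcp_rot: [0.199, 3.134, -0.001]
wrist_force: [0.1, 0.4, -1.7]
width: 0.245
grip_force: 59.6
```

play_rows --commands '[[[0.015,0,0,0,0,0,1],[0.03,0,0,0,0,0,1],[0.05,0,0,0,0,0,1],[0.07,0,0,0,0,0,1],[0.09,0,0,0,0,0,1],[0.11,0,0,0,0,0,1],[0.11,0,0,0,0,0,1]]]'

```text
time: 4.85
tool_pos: [0.5228, -0.1667, 0.2328]
tcp_rot: [-0.2, -3.134, -0.0]
wrist_force: [0.6, -0.0, -1.9]
width: 0.245
grip_force: 59.6
```

play_rows --commands '[[[0,0,-0.05,0,0,0,1],[0.044,0.443,-0.062,0,0,-0.052,1],[0.044,0.443,-0.062,0,0,-0.052,1],[0.044,0.443,-0.062,0,0,-0.052,1],[0.044,0.443,-0.062,0,0,-0.052,1],[0.044,0.443,-0.062,0,0,-0.052,1],[0.044,0.443,-0.062,0,0,-0.052,1],[0.044,0.443,-0.062,0,0,-0.052,1]]]'

```text
time: 5.65
tool_pos: [0.5323, 0.1029, 0.2705]
tcp_rot: [-0.064, 3.14, 0.002]
wrist_force: [0.4, -0.7, -0.9]
width: 0.247
grip_force: 59.9
```

play_rows --commands '[[[0,0,0,0,0,0,1],[0,0,0,0,0,0,1]]]'

```text
time: 5.85
tool_pos: [0.5322, 0.0991, 0.27]
tcp_rot: [0.056, -3.141, 0.001]
wrist_force: [-0.4, -0.1, -2.6]
width: 0.246
grip_force: 60.0
```

```bash
python3 - <<'E'
from h import *
from workcell import bot
s=bot.read_state();print(s["tool_pos"],s["tcp_rot"],s["wrist_force"])
p=bot.camera_params("wrist"); im=bot.read_camera("wrist"); cv2.imwrite("pics/w3.png",im); np.save("w3.npy",p,allow_pickle=True)
E
```

```text
[0.5321881  0.09909458 0.26999335] [ 5.58992531e-02 -3.14105072e+00  8.50123001e-04] [-0.3503244  -0.12193493 -2.63114076]
```

View pics/w3.png

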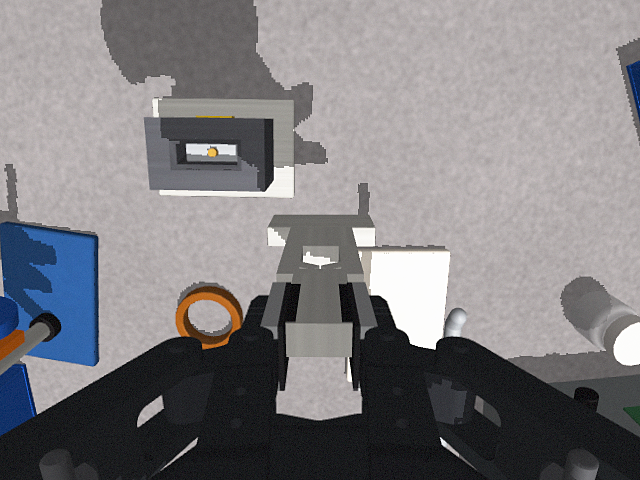

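The gauge is held centred (tab at 286–352). The spare tip is at about (457,314), with the white base at the lower right and the socket slot at about (211,152).

```bash
python3 - <<'E'
from h import *
p=np.load("w3.npy",allow_pickle=True).item(); im=cv2.imread("pics/w3.png")
print("tip",plane(p,[[457,311],[457,315]],.183))
v=cv2.cvtColor(im,cv2.COLOR_BGR2HSV); m=cv2.inRange(v,(0,0,215),(180,25,255))
xs=np.arange(380,440,4); ys=[240+np.argmax(m[240:300,x]>0) for x in xs]; q=plane(p,np.c_[xs,ys],.012); f=np.polyfit(q[:,1],q[:,0],1); print("front edge yaw deg",-np.degrees(np.arctan(f[0])),q[0],q[-1])
ys=np.arange(260,305,3); xs=[430+np.nonzero(m[y,430:470])[0].max() for y in ys]; q=plane(p,np.c_[xs,ys],.012); f=np.polyfit(q[:,0],q[:,1],1); print("side edge yaw",np.degrees(np.arctan(f[0])),q[0],q[-1])
pt=bot=None
t=cv2.imread("pics/top0.png"); 
from workcell import bot
pt=bot.camera_params("top"); v=cv2.cvtColor(t,cv2.COLOR_BGR2HSV); m=cv2.inRange(v,(0,0,215),(180,25,255))
w=np.zeros_like(m); w[190:256,236:284]=m[190:256,236:284]; r=cv2.minAreaRect(cv2.findNonZero(w)); b=plane(pt,cv2.boxPoints(r),.012); print("base top",b)
sl=plane(p,[[172,139],[241,139],[241,169],[172,167]],.072);print("slot",sl.mean(0))
E
```

```text
tip [[0.56370948 0.17738829 0.183     ]
 [0.56618456 0.17772654 0.183     ]]
front edge yaw deg 1.917898825425129 [0.58603121 0.16057041 0.012     ] [0.58418382 0.2157402  0.012     ]
side edge yaw 1.8052863287610466 [0.59205191 0.22969526 0.012     ] [0.63740356 0.23132934 0.012     ]
base top [[0.72938394 0.2284225  0.012     ]
 [0.73013348 0.13559853 0.012     ]
 [0.58511765 0.13248531 0.012     ]
 [0.58394935 0.22431775 0.012     ]]
slot [0.49139032 0.01040405 0.072     ]
```

play_rows --commands '[[[0.006,0.07,0,0,0,0,1],[0.006,0.129,0,0,0,0,1],[0.006,0.129,0.03,0,0,0,1],[0.006,0.129,0.0575,0,0,0,1],[0.006,0.129,0.0575,0,0,0,1],[0.006,0.129,0.0575,0,0,0,1]]]'

```text
time: 6.5
tool_pos: [0.5257, 0.1762, 0.2354]
tcp_rot: [0.055, -3.14, 0.001]
wrist_force: [-0.2, 0.9, -2.0]
width: 0.245
grip_force: 60.4
```

play_rows --commands '[[[-0.025,0,0,0,0,0,1],[-0.05,0,0,0,0,0,1],[-0.075,0,0,0,0,0,1],[-0.1,0,0,0,0,0,1],[-0.13,0,0,0,0,0,1],[-0.165,0,0,0,0,0,1],[-0.2,0,0,0,0,0,1],[-0.2,0,0,0,0,0,1]]]'

```text
time: 7.3
tool_pos: [0.6499, 0.1812, 0.2362]
tcp_rot: [-0.055, 3.137, 0.001]
wrist_force: [-1.1, -0.8, -2.9]
width: 0.245
grip_force: 60.3
```

play_rows --commands '[[[0,0,0.005,0,0,0,1],[0,0,0.01,0,0,0,1],[0,0,0.015,0,0,0,1],[0,0,0.018,0,0,0,1],[0,0,0.018,0,0,0,1]]]'

```text
time: 7.8
tool_pos: [0.6453, 0.1818, 0.2255]
tcp_rot: [-0.057, 3.141, 0.0]
wrist_force: [-1.7, 0.2, 1.5]
width: 0.244
grip_force: 60.8
```

play_rows --commands '[[[0,0,0,0,0,0,-1],[0,0,0,0,0,0,-1],[0,0,0,0,0,0,-1],[0,0,0,0,0,0,-1],[0,0,-0.06,0,0,0,-1],[0,0,-0.13,0,0,0,-1],[0,0,-0.18,0,0,0,-1],[0,0,-0.18,0,0,0,-1]]]'

```text
time: 8.6
tool_pos: [0.6482, 0.1822, 0.3401]
tcp_rot: [-0.057, 3.13, 0.004]
wrist_force: [1.3, 0.3, 1.1]
width: 1.001
grip_force: 0.0
```

```bash
python3 - <<'E'
from h import *
from workcell import bot
s=bot.read_state();print(s["tool_pos"],s["tcp_rot"],s["width"])
p=bot.camera_params("wrist"); im=bot.read_camera("wrist"); cv2.imwrite("pics/w4.png",im); np.save("w4.npy",p,allow_pickle=True)
E
```

```text
[0.64824786 0.18219613 0.3400699 ] [-0.05684367  3.12996216  0.00382028] 1.0007360005598152
```

View pics/w4.png

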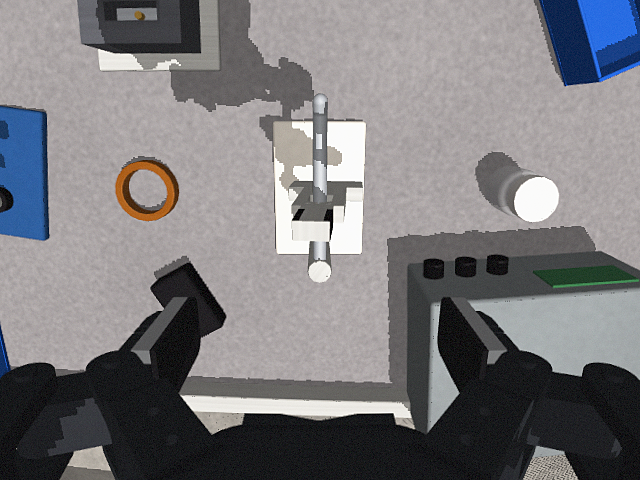

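Grey hangs on the spare pin: its tab is at (293–331, 221–238), the pin at u≈320 and the post at (319,270). I'm going back for blue.

play_rows --commands '[[[0.066,-0.597,0.008,0,0,0.05,-1],[0.066,-0.597,0.008,0,0,0.05,-1],[0.066,-0.597,0.008,0,0,0.05,-1],[0.066,-0.597,0.008,0,0,0.05,-1],[0.066,-0.597,0.008,0,0,0.05,-1],[0.066,-0.597,0.008,0,0,0.05,-1],[0.066,-0.597,0.008,0,0,0.05,-1],[0.066,-0.597,0.008,0,0,0.05,-1]]]'

```text
time: 9.45
tool_pos: [0.6174, -0.1828, 0.3256]
tcp_rot: [-0.197, -3.132, 0.002]
wrist_force: [-0.4, -0.5, 0.5]
width: 1.002
grip_force: 0.0
```

play_rows --commands '[[[0,0,0,0,0,0,-1],[0,0,0,0,0,0,-1]]]'

```text
time: 9.65
tool_pos: [0.6187, -0.1769, 0.3267]
tcp_rot: [-0.19, -3.134, -0.002]
wrist_force: [-0.3, 1.0, 0.4]
width: 0.999
grip_force: 0.0
```

```bash
cat > tabs.py <<'E'
from h import *
from workcell import bot
s=bot.read_state();print(s["tool_pos"],s["tcp_rot"])
p=bot.camera_params("wrist"); im=bot.read_camera("wrist"); cv2.imwrite("pics/last.png",im); np.save("last.npy",p,allow_pickle=True)
v=cv2.cvtColor(im,cv2.COLOR_BGR2HSV); T=R.from_rotvec(s["tcp_rot"]).as_matrix()
for n,lo,hi in (("blue",(105,150,180),(125,255,255)),("orange",(5,150,200),(25,255,255))):
    m=cv2.inRange(v,lo,hi); w=np.zeros_like(m); w[150:350,280:360]=m[150:350,280:360]
    w=cv2.morphologyEx(w,cv2.MORPH_OPEN,np.ones((7,7)))
    for c in sorted(cv2.findContours(w,0,1)[0],key=cv2.contourArea)[-3:]:
        q=plane(p,cv2.boxPoints(cv2.minAreaRect(c)),.2298); d=T.T@(q.mean(0)-s["tool_pos"])
        print(n,cv2.boundingRect(c),q.mean(0).round(4),"tool",d.round(4),[np.linalg.norm((q[i]-q[i-1])).round(4) for i in (1,2)])
E
python3 tabs.py; python3 - <<'E'
from h import *
p=np.load("w4.npy",allow_pickle=True).item(); print("grey hung",plane(p,[[312,229.5]],.2298),"post",plane(p,[[319,270]],.179))
E
```

```text
[ 0.61872736 -0.17694658  0.3266924 ] [-1.89780620e-01 -3.13395197e+00 -2.30756220e-03]
blue (352, 184, 8, 12) [ 0.5886 -0.1537  0.2298] tool [0.0325 0.0193 0.097 ] [np.float64(0.0037), np.float64(0.0059)]
blue (338, 209, 20, 33) [ 0.6071 -0.1604  0.2298] tool [0.0133 0.0149 0.0969] [np.float64(0.0201), np.float64(0.0086)]
blue (300, 243, 39, 20) [ 0.6215 -0.1774  0.2298] tool [-0.003  -0.0002  0.0969] [np.float64(0.0211), np.float64(0.0112)]
orange (337, 267, 9, 16) [ 0.636  -0.1666  0.2298] tool [-0.0161  0.0122  0.0969] [np.float64(0.0045), np.float64(0.0091)]
orange (301, 292, 38, 19) [ 0.6508 -0.1807  0.2298] tool [-0.0325  0.      0.0968] [np.float64(0.0213), np.float64(0.0114)]
grey hung [[0.64277943 0.177985   0.2298    ]] post [[0.687904   0.18389886 0.179     ]]
```

play_rows --commands '[[[-0.005,0,0.07,0,0,0,-1],[-0.005,0,0.14,0,0,0,-1],[-0.005,0,0.173,0,0,0,-1],[-0.005,0,0.173,0,0,0,0],[-0.005,0,0.173,0,0,0,1],[-0.005,0,0.173,0,0,0,1],[-0.005,0,0.173,0,0,0,1],[-0.005,0,0.173,0,0,0,1]]]'

```text
time: 10.5
tool_pos: [0.6233, -0.1779, 0.2266]
tcp_rot: [0.189, 3.132, 0.0]
wrist_force: [-0.1, 1.3, 2.7]
width: 0.247
grip_force: 59.3
```

play_rows --commands '[[[0,0,0,0,0,0,1],[0,0,0,0,0,0,1]]]'

```text
time: 10.7
tool_pos: [0.6233, -0.1779, 0.2262]
tcp_rot: [0.19, 3.132, 0.0]
wrist_force: [1.2, 2.8, 6.8]
width: 0.242
grip_force: 59.6
```

play_rows --commands '[[[0,0,-0.01,0,0,0,1],[0,0,-0.021,0,0,0,1],[0,0,-0.021,0,0,0,1]]]'

```text
time: 11.0
tool_pos: [0.622, -0.1787, 0.2373]
tcp_rot: [0.19, 3.136, -0.001]
wrist_force: [-1.0, 0.9, -1.5]
width: 0.243
grip_force: 58.8
```

play_rows --commands '[[[0.015,0,0,0,0,0,1],[0.035,0,0,0,0,0,1],[0.06,0,0,0,0,0,1],[0.085,0,0,0,0,0,1],[0.11,0,0,0,0,0,1],[0.135,0,0,0,0,0,1],[0.16,0,0,0,0,0,1],[0.16,0,0,0,0,0,1]]]'

```text
time: 11.8
tool_pos: [0.5241, -0.1662, 0.2362]
tcp_rot: [-0.19, -3.134, -0.001]
wrist_force: [-0.7, -0.4, -2.4]
width: 0.241
grip_force: 58.7
```

play_rows --commands '[[[0,0,-0.056,0,0,0,1],[0.066,0.568,-0.056,0,0,-0.05,1],[0.066,0.568,-0.056,0,0,-0.05,1],[0.066,0.568,-0.056,0,0,-0.05,1],[0.066,0.568,-0.056,0,0,-0.05,1],[0.066,0.568,-0.056,0,0,-0.05,1],[0.066,0.568,-0.056,0,0,-0.05,1],[0.066,0.568,-0.056,0,0,-0.05,1]]]'

```text
time: 12.6
tool_pos: [0.5283, 0.179, 0.2705]
tcp_rot: [-0.058, 3.14, 0.001]
wrist_force: [1.5, -0.8, -1.9]
width: 0.242
grip_force: 59.7
```

play_rows --commands '[[[0,0,0,0,0,0,1],[0,0,0,0,0,0,1],[0,0,0,0,0,0,1]]]'

```text
time: 12.9
tool_pos: [0.5285, 0.1757, 0.2702]
tcp_rot: [0.057, -3.141, 0.001]
wrist_force: [-1.0, -0.5, -2.3]
width: 0.239
grip_force: 59.9
```

play_rows --commands '[[[0,0.001,0.03,0,0,0,1],[0,0.001,0.053,0,0,0,1],[0,0.001,0.053,0,0,0,1],[0,0.001,0.053,0,0,0,1]]]'

```text
time: 13.3
tool_pos: [0.5282, 0.176, 0.238]
tcp_rot: [0.055, -3.14, 0.001]
wrist_force: [0.1, 0.3, -1.4]
width: 0.246
grip_force: 59.8
```

play_rows --commands '[[[-0.02,0,0,0,0,0,1],[-0.04,0,0,0,0,0,1],[-0.065,0,0,0,0,0,1],[-0.09,0,0,0,0,0,1],[-0.11,0,0,0,0,0,1],[-0.127,0,0,0,0,0,1],[-0.127,0,0,0,0,0,1],[-0.127,0,0,0,0,0,1]]]'

```text
time: 14.1
tool_pos: [0.6046, 0.1798, 0.2384]
tcp_rot: [0.057, -3.14, 0.0]
wrist_force: [-0.1, 0.2, -1.8]
width: 0.24
grip_force: 59.9
```

play_rows --commands '[[[0,0,0.005,0,0,0,1],[0,0,0.01,0,0,0,1],[0,0,0.015,0,0,0,1],[0,0,0.018,0,0,0,1],[0,0,0.018,0,0,0,1]]]'

```text
time: 14.6
tool_pos: [0.6043, 0.1799, 0.2279]
tcp_rot: [0.057, -3.141, -0.0]
wrist_force: [-1.4, 0.5, 0.5]
width: 0.243
grip_force: 60.2
```

play_rows --commands '[[[0,0,0.001,0,0,0,1],[0,0,0.001,0,0,0,-1],[0,0,0.001,0,0,0,-1],[0,0,0.001,0,0,0,-1],[0,0,0.001,0,0,0,-1],[0,0,-0.06,0,0,0,-1],[0,0,-0.13,0,0,0,-1],[0,0,-0.18,0,0,0,-1]]]'

```text
time: 15.4
tool_pos: [0.6052, 0.1799, 0.3385]
tcp_rot: [-0.057, 3.139, 0.001]
wrist_force: [1.2, -1.1, 0.5]
width: 0.999
grip_force: 0.0
```

play_rows --commands '[[[0,0,0,0,0,0,-1],[0,0,0,0,0,0,-1]]]'

```text
time: 15.6
tool_pos: [0.6051, 0.1799, 0.3371]
tcp_rot: [-0.057, 3.138, 0.001]
wrist_force: [-1.5, 0.4, -0.1]
width: 0.996
grip_force: 0.0
```

```bash
python3 tabs.py; cp pics/last.png pics/w5.png
```

```text
[0.60513665 0.17992576 0.33711952] [-5.69437642e-02  3.13847380e+00  8.67978560e-04]
blue (347, 199, 13, 14) [0.583  0.1983 0.2298] tool [0.0217 0.0191 0.1073] [np.float64(0.0068), np.float64(0.0075)]
blue (334, 212, 11, 17) [0.5918 0.1908 0.2298] tool [0.0132 0.0113 0.1073] [np.float64(0.0057), np.float64(0.0094)]
blue (292, 227, 37, 21) [0.6025 0.1745 0.2298] tool [ 0.0031 -0.0054  0.1073] [np.float64(0.0207), np.float64(0.0121)]
```

View pics/w5.png

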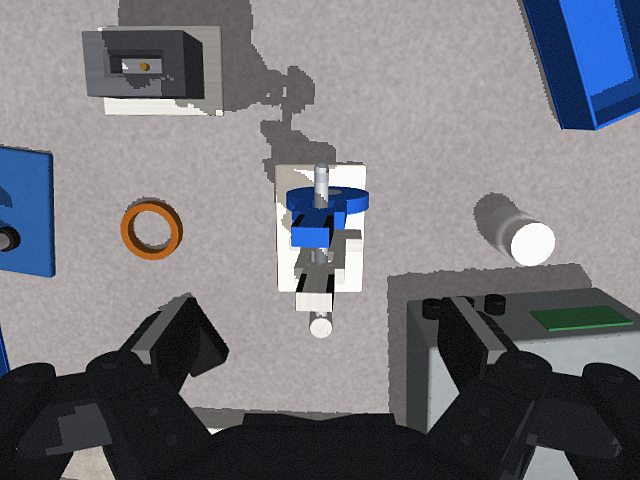

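Both gauges hang on the spare pin: the blue tab is at (292–329, 227–248), grey is behind it, and each shows only a slight tilt of about 0.09 rad. Orange is next.

play_rows --commands '[[[-0.054,-0.603,0.005,0,0,0.05,-1],[-0.054,-0.603,0.005,0,0,0.05,-1],[-0.054,-0.603,0.005,0,0,0.05,-1],[-0.054,-0.603,0.005,0,0,0.05,-1],[-0.054,-0.603,0.005,0,0,0.05,-1],[-0.054,-0.603,0.005,0,0,0.05,-1],[-0.054,-0.603,0.005,0,0,0.05,-1],[-0.054,-0.603,0.005,0,0,0.05,-1]]]'

```text
time: 16.45
tool_pos: [0.649, -0.1855, 0.3295]
tcp_rot: [-0.196, -3.131, 0.002]
wrist_force: [-0.7, 1.1, -0.3]
width: 1.003
grip_force: 0.0
```

play_rows --commands '[[[0,0,0,0,0,0,-1],[0,0,0,0,0,0,-1]]]'

```text
time: 16.65
tool_pos: [0.6496, -0.1795, 0.3311]
tcp_rot: [-0.19, -3.133, -0.003]
wrist_force: [-0.1, -0.5, 0.4]
width: 1.003
grip_force: 0.0
```

```bash
python3 tabs.py
```

```text
[ 0.64955437 -0.17951229  0.33113431] [-1.89696938e-01 -3.13315311e+00 -2.79636883e-03]
blue (347, 207, 13, 19) [ 0.6348 -0.1587  0.2298] tool [0.0169 0.0187 0.1014] [np.float64(0.0066), np.float64(0.0103)]
blue (344, 227, 16, 23) [ 0.6474 -0.1608  0.2298] tool [0.0041 0.0181 0.1014] [np.float64(0.0084), np.float64(0.0129)]
blue (326, 150, 34, 56) [ 0.613  -0.1623  0.2298] tool [0.0381 0.0125 0.1015] [np.float64(0.0176), np.float64(0.0299)]
orange (336, 221, 9, 16) [ 0.641  -0.1667  0.2298] tool [0.0097 0.0115 0.1014] [np.float64(0.0045), np.float64(0.0087)]
orange (298, 239, 39, 20) [ 0.6511 -0.1809  0.2298] tool [-0.002  -0.0014  0.1013] [np.float64(0.0214), np.float64(0.0113)]
```

play_rows --commands '[[[-0.001,-0.002,0.07,0,0,0,-1],[-0.001,-0.002,0.14,0,0,0,-1],[-0.001,-0.002,0.178,0,0,0,-1],[-0.001,-0.002,0.178,0,0,0,0],[-0.001,-0.002,0.178,0,0,0,1],[-0.001,-0.002,0.178,0,0,0,1],[-0.001,-0.002,0.178,0,0,0,1],[-0.001,-0.002,0.178,0,0,0,1]]]'

```text
time: 17.5
tool_pos: [0.652, -0.1815, 0.2287]
tcp_rot: [0.189, 3.132, 0.0]
wrist_force: [0.2, 2.2, 4.3]
width: 0.244
grip_force: 59.3
```

play_rows --commands '[[[0,0,0,0,0,0,1],[0,0,0,0,0,0,1]]]'

```text
time: 17.7
tool_pos: [0.6519, -0.1815, 0.2283]
tcp_rot: [0.19, 3.132, 0.001]
wrist_force: [0.7, 3.2, 6.9]
width: 0.242
grip_force: 59.6
```

play_rows --commands '[[[0,0,-0.01,0,0,0,1],[0,0,-0.021,0,0,0,1],[0,0,-0.021,0,0,0,1]]]'

```text
time: 18.0
tool_pos: [0.6505, -0.1824, 0.2391]
tcp_rot: [0.19, 3.136, -0.001]
wrist_force: [0.0, -0.1, -1.0]
width: 0.244
grip_force: 58.7
```

play_rows --commands '[[[0.02,0,0,0,0,0,1],[0.045,0,0,0,0,0,1],[0.075,0,0,0,0,0,1],[0.105,0,0,0,0,0,1],[0.135,0,0,0,0,0,1],[0.165,0,0,0,0,0,1],[0.19,0,0,0,0,0,1],[0.215,0,0,0,0,0,1]]]'

```text
time: 18.8
tool_pos: [0.5204, -0.166, 0.2378]
tcp_rot: [-0.19, -3.134, -0.0]
wrist_force: [0.2, 0.4, -2.4]
width: 0.245
grip_force: 58.7
```

play_rows --commands '[[[0,0,0,0,0,0,1],[0,0,0,0,0,0,1]]]'

```text
time: 19.0
tool_pos: [0.5222, -0.1663, 0.2385]
tcp_rot: [0.19, 3.135, -0.0]
wrist_force: [0.8, -0.1, -2.4]
width: 0.239
grip_force: 58.7
```

play_rows --commands '[[[0,0,-0.056,0,0,0,1],[0.019,0.295,-0.056,0,0,-0.0385,1],[0.019,0.295,-0.056,0,0,-0.0385,1],[0.019,0.295,-0.056,0,0,-0.0385,1],[0.019,0.295,-0.056,0,0,-0.0385,1],[0.019,0.295,-0.056,0,0,-0.0385,1],[0.019,0.295,-0.056,0,0,-0.0385,1],[0.019,0.295,-0.056,0,0,-0.0385,1]]]'

```text
time: 19.8
tool_pos: [0.5329, 0.01, 0.2721]
tcp_rot: [-0.0, -3.142, 0.001]
wrist_force: [-0.7, -0.3, -1.6]
width: 0.242
grip_force: 59.8
```

play_rows --commands '[[[0,0,0,0,0,0,1]]]'

```text
time: 19.9
tool_pos: [0.5327, 0.0097, 0.2721]
tcp_rot: [-0.002, -3.141, 0.001]
wrist_force: [-0.5, 0.2, -2.7]
width: 0.243
grip_force: 59.8
```

```bash
python3 tabs.py; cp pics/last.png pics/w6.png; cp last.npy w6.npy; python3 - <<'E'
import cv2,numpy as np
im=cv2.imread("pics/w6.png"); cv2.imwrite("pics/c6.png",cv2.resize(im[90:390,220:420],None,fx=2,fy=2,interpolation=cv2.INTER_CUBIC)) 
E
```

```text
[0.53269087 0.00968167 0.2720993 ] [-2.01226586e-03 -3.14148067e+00  5.75553050e-04]
orange (280, 272, 12, 10) [ 0.5281 -0.0048  0.2298] tool [ 0.0046 -0.0145  0.0423] [np.float64(0.0047), np.float64(0.0041)]
orange (303, 245, 35, 19) [0.5181 0.0098 0.2298] tool [0.0146 0.0001 0.0423] [np.float64(0.0141), np.float64(0.0079)]
orange (287, 320, 64, 30) [0.5558 0.0091 0.2298] tool [-0.0231 -0.0005  0.0423] [np.float64(0.0145), np.float64(0.0276)]
```

View pics/c6.png

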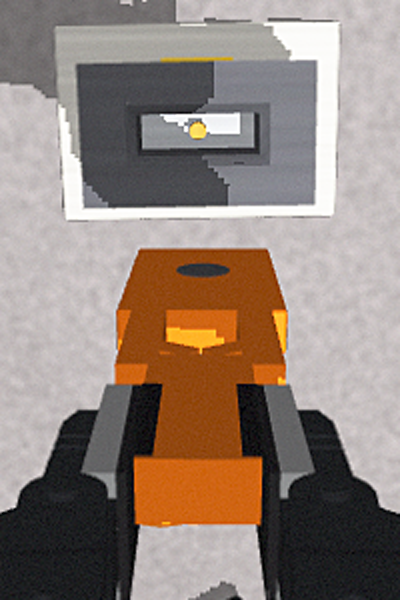

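The slot's outer chamfer is at crop (127–270, 103–164), which centres it at image (319.3,156.8). The tongue's lower front edge is at crop (140–260, 250) and the tab top at (134–262, 458–524), so it is held upright and centred.

```bash
python3 - <<'E'
from h import *
p=np.load("w6.npy",allow_pickle=True).item()
C=lambda a:np.array(a)/2+[220,90]
P=lambda a,z:plane(p,C(a),z).round(4)
s=P([[127,103],[270,103],[270,164],[127,154]],.072); print("slot",s,s.mean(0))
print("slot c",P([[198.5,133.5]],.072))
b=P([[76,66],[318,60],[315,205],[80,208]],.072); print("block",b,b.mean(0),"yaw",[np.degrees(np.arctan2(-(b[j]-b[i])[0],(b[j]-b[i])[1])) for i,j in((0,1),(3,2))])
f=P([[56,24],[340,22],[332,217],[66,219]],.008); print("foot",f.mean(0),"yaw",[np.degrees(np.arctan2(-(f[j]-f[i])[0],(f[j]-f[i])[1])) for i,j in((0,1),(3,2))])
t=P([[134,458],[262,457],[262,524],[134,524]],.2726); print("tab",t,t.mean(0))
e=P([[140,250],[260,250]],.1226); print("tongue front edge",e,e.mean(0))
E
```

```text
slot [[ 0.48   -0.0176  0.072 ]
 [ 0.4801  0.0373  0.072 ]
 [ 0.5036  0.0378  0.072 ]
 [ 0.4996 -0.0181  0.072 ]] [0.490825 0.00985  0.072   ]
slot c [[0.4917 0.0098 0.072 ]]
block [[ 0.4661 -0.0368  0.072 ]
 [ 0.464   0.0553  0.072 ]
 [ 0.5198  0.056   0.072 ]
 [ 0.5208 -0.0373  0.072 ]] [0.492675 0.0093   0.072   ] yaw [np.float64(1.3061920939187528), np.float64(0.614079160309592)]
foot [0.4924  0.00995 0.008  ] yaw [np.float64(0.31235707416940356), np.float64(0.3148088073890679)]
tab [[ 0.5257 -0.001   0.2726]
 [ 0.5255  0.0196  0.2726]
 [ 0.5378  0.0198  0.2726]
 [ 0.5378 -0.0013  0.2726]] [0.5317   0.009275 0.2726  ]
tongue front edge [[ 0.5263 -0.0101  0.1226]
 [ 0.5264  0.0305  0.1226]] [0.52635 0.0102  0.1226 ]
```

play_rows --commands '[[[0.05,0,0,0,0,-0.002,1],[0.067,0,0,0,0,-0.002,1],[0.067,0,0.04,0,0,-0.002,1],[0.067,0,0.07,0,0,-0.002,1],[0.067,0,0.07,0,0,-0.002,1],[0.067,0,0.07,0,0,-0.002,1]]]'

```text
time: 20.55
tool_pos: [0.4924, 0.0104, 0.2303]
tcp_rot: [0.009, -3.141, 0.0]
wrist_force: [-0.4, 0.3, -1.5]
width: 0.242
grip_force: 59.8
```

```bash
python3 - <<'E'
from workcell import bot
s=bot.read_state(); print(s["tool_pos"],s["tcp_rot"],s["wrist_force"],s["torque"])
E
```

```text
[0.49236773 0.01039135 0.23031807] [ 8.98172201e-03 -3.14140329e+00  4.33414177e-05] [-0.37391537  0.31746429 -1.54715705] [-0.06595109 -0.00047423  0.03677549]
```

Excellent. I'll enter the mouth in small steps.

play_rows --commands '[[[0,-0.001,0.005,0,0,0,1],[0,-0.001,0.01,0,0,0,1],[0,-0.001,0.014,0,0,0,1],[0,-0.001,0.018,0,0,0,1],[0,-0.001,0.018,0,0,0,1]]]'

```text
time: 21.05
tool_pos: [0.4923, 0.0101, 0.2192]
tcp_rot: [0.011, -3.141, 0.001]
wrist_force: [0.9, -1.5, -1.6]
width: 0.243
grip_force: 59.8
```

play_rows --commands '[[[0,0,0.004,0,0,0,1],[0,0,0.007,0,0,0,1],[0,0,0.01,0,0,0,1],[0,0,0.01,0,0,0,1]]]'

```text
time: 21.45
tool_pos: [0.4921, 0.0101, 0.213]
tcp_rot: [0.01, -3.141, 0.0]
wrist_force: [0.7, -1.0, -2.8]
width: 0.248
grip_force: 59.7
```

play_rows --commands '[[[0,0,0.003,0,0,0,1],[0,0,0.006,0,0,0,1],[0,0,0.009,0,0,0,1],[0,0,0.01,0,0,0,1],[0,0,0.01,0,0,0,1]]]'

```text
time: 21.95
tool_pos: [0.4922, 0.0102, 0.2071]
tcp_rot: [0.01, -3.141, 0.0]
wrist_force: [0.1, -2.0, -2.9]
width: 0.24
grip_force: 59.7
```

play_rows --commands '[[[0,-0.001,0.003,0,0,0,1],[0,-0.001,0.006,0,0,0,1],[0,-0.001,0.009,0,0,0,1],[0,-0.001,0.01,0,0,0,1],[0,-0.001,0.01,0,0,0,1]]]'

```text
time: 22.45
tool_pos: [0.4924, 0.0098, 0.2015]
tcp_rot: [-0.01, 3.142, 0.001]
wrist_force: [-0.2, 1.2, -0.7]
width: 0.241
grip_force: 60.0
```

play_rows --commands '[[[0,0,0.002,0,0,0,1],[0,0,0.004,0,0,0,1],[0,0,0.005,0,0,0,1],[0,0,0.005,0,0,0,1]]]'

```text
time: 22.85
tool_pos: [0.4926, 0.0097, 0.1988]
tcp_rot: [-0.01, 3.141, 0.0]
wrist_force: [-0.5, 0.1, 4.0]
width: 0.241
grip_force: 60.6
```

Contact with the seat pin. I'll press on gently.

play_rows --commands '[[[0,0,0.002,0,0,0,1],[0,0,0.004,0,0,0,1],[0,0,0.005,0,0,0,1],[0,0,0.005,0,0,0,1]]]'

```text
time: 23.25
tool_pos: [0.4924, 0.0097, 0.1953]
tcp_rot: [-0.01, 3.141, 0.0]
wrist_force: [0.9, 0.8, 4.1]
width: 0.244
grip_force: 60.5
```

play_rows --commands '[[[0,0,0.001,0,0,0,1],[0,0,0.002,0,0,0,1],[0,0,0.003,0,0,0,1],[0,0,0.003,0,0,0,1]]]'

```text
time: 23.65
tool_pos: [0.4923, 0.0096, 0.1935]
tcp_rot: [0.01, -3.142, -0.0]
wrist_force: [-0.3, 0.8, 3.6]
width: 0.239
grip_force: 60.5
```

play_rows --commands '[[[0,0,0.001,0,0,0,1],[0,0,0.002,0,0,0,1],[0,0,0.002,0,0,0,1]]]'

```text
time: 23.95
tool_pos: [0.4926, 0.0096, 0.1929]
tcp_rot: [-0.01, 3.141, 0.0]
wrist_force: [-0.6, 0.5, 6.4]
width: 0.242
grip_force: 60.8
```

play_rows --commands '[[[0,0,0.001,0,0,0,1],[0,0,0.001,0,0,0,1],[0,0,0.001,0,0,0,1]]]'

```text
time: 24.25
tool_pos: [0.4928, 0.0096, 0.1926]
tcp_rot: [-0.01, 3.141, 0.0]
wrist_force: [-0.4, 2.1, 6.6]
width: 0.245
grip_force: 61.1
```

play_rows --commands '[[[0,0,0.001,0,0,0,1],[0,0,0.001,0,0,0,1],[0,0,0.001,0,0,0,1]]]'

```text
time: 24.55
tool_pos: [0.493, 0.0096, 0.1924]
tcp_rot: [-0.01, 3.14, 0.0]
wrist_force: [-2.0, 1.5, 8.3]
width: 0.238
grip_force: 61.3
```

play_rows --commands '[[[0,0,0.001,0,0,0,1],[0,0,0.0015,0,0,0,1],[0,0,0.0015,0,0,0,1],[0,0,0.0015,0,0,0,1]]]'

```text
time: 24.95
tool_pos: [0.4932, 0.0096, 0.1921]
tcp_rot: [-0.01, 3.139, 0.0]
wrist_force: [-2.0, 0.8, 11.2]
width: 0.242
grip_force: 61.6
```

The force climbs at about 8–10 N/mm, so this is the hard bottom. I'll ease off, release and retreat.

play_rows --commands '[[[0,0,-0.002,0,0,0,1],[0,0,-0.002,0,0,0,-1],[0,0,-0.002,0,0,0,-1],[0,0,-0.002,0,0,0,-1],[0,0,-0.002,0,0,0,-1],[0,0,-0.06,0,0,0,-1],[0,0,-0.13,0,0,0,-1],[0,0,-0.2,0,0,0,-1]]]'

```text
time: 25.75
tool_pos: [0.4916, 0.0096, 0.3105]
tcp_rot: [0.01, -3.139, 0.0]
wrist_force: [0.9, -0.5, 0.1]
width: 0.997
grip_force: 0.0
```

play_rows --commands '[[[0,0,-0.07,0,0,0,-1],[0,0,-0.1,0,0,0,-1],[0,0,-0.1,0,0,0,-1]]]'

```text
time: 26.05
tool_pos: [0.494, 0.0095, 0.3743]
tcp_rot: [-0.01, 3.134, -0.001]
wrist_force: [0.7, 0.5, 0.8]
width: 0.998
grip_force: 0.0
```

```bash
python3 - <<'E'
from h import *
from workcell import bot
p=bot.camera_params("wrist"); im=bot.read_camera("wrist"); cv2.imwrite("pics/end.png",im); t=bot.read_camera("top"); pt=bot.camera_params("top"); cv2.imwrite("pics/endtop.png",t)
def big(im,p,lo,hi,box,z):
    v=cv2.cvtColor(im,cv2.COLOR_BGR2HSV); x0,y0,x1,y1=box; m=cv2.inRange(v,lo,hi)[y0:y1,x0:x1]
    for c in sorted(cv2.findContours(m,0,1)[0],key=cv2.contourArea)[-3:]:
        x,y,w,h=cv2.boundingRect(c); q=plane(p,[[x+x0,y+y0],[x+x0+w,y+y0+h]],z); print((x+x0,y+y0,w,h),q.mean(0).round(4),(q[1]-q[0]).round(4))
print("orange wrist z=.193"); big(im,p,(5,150,200),(25,255,255),(200,0,440,330),.193)
print("blue wrist"); big(im,p,(105,150,150),(125,255,255),(440,0,560,330),.2298)
print("top blue"); big(t,pt,(105,150,100),(125,255,255),(225,180,300,270),.2298)
print("top moved px:", [(n,int(cv2.absdiff(t[y0:y1,x0:x1],cv2.imread("pics/top0.png")[y0:y1,x0:x1]).max(2).__gt__(60).sum())) for n,(x0,y0,x1,y1) in dict(tape=(315,205,350,240),charger=(298,148,335,192),jar=(158,212,186,240),bin=(115,265,185,340),drv=(455,310,546,352),yd=(462,203,520,268)).items()])
s=bot.read_state(); print(s["time"],s["tool_pos"],s["wrist_force"])
E
```

```text
orange wrist z=.193
(315, 292, 1, 1) [0.5601 0.007  0.193 ] [0.0009 0.0008 0.    ]
(306, 194, 1, 1) [ 4.806e-01 -1.000e-04  1.930e-01] [0.0008 0.0007 0.    ]
(298, 182, 47, 30) [0.4826 0.0113 0.193 ] [0.0226 0.0353 0.    ]
blue wrist
(531, 329, 7, 1) [0.5733 0.1693 0.2298] [0.0009 0.0055 0.    ]
(500, 314, 5, 7) [0.5631 0.1433 0.2298] [0.0057 0.0046 0.    ]
(519, 302, 8, 12) [0.5556 0.1576 0.2298] [0.0097 0.0076 0.    ]
top blue
(258, 239, 5, 4) [0.5943 0.1403 0.2298] [-0.0083 -0.0108  0.    ]
(252, 237, 4, 5) [0.5973 0.1542 0.2298] [-0.0105 -0.0088  0.    ]
(236, 235, 14, 10) [0.596  0.1776 0.2298] [-0.0209 -0.0304  0.    ]
top moved px: [('tape', 0), ('charger', 0), ('jar', 0), ('bin', 0), ('drv', 0), ('yd', 0)]
26.15 [0.49212874 0.00956135 0.36953831] [ 0.29101063 -0.49017049 -0.84761555]
```

```bash
python3 - <<'E'
from h import *
from workcell import bot
s=bot.read_state(); p=bot.camera_params("wrist"); im=bot.read_camera("wrist")
v=cv2.cvtColor(im,cv2.COLOR_BGR2HSV); m=cv2.inRange(v,(5,150,200),(25,255,255))
for y in range(182,214,2):
    n=np.nonzero(m[y,280:360])[0]+280; print(y,n.min() if len(n) else None,n.max() if len(n) else None,len(n),int(np.median(v[y,n,2])) if len(n) else 0)
# expected upright tab top & shoulder corners
b=np.array([.4925,.0098,.0427])
print("exp tab",proj(p,[b+[dx,dy,.150] for dx in(-.006,.006) for dy in(-.011,.011)]).round(1).tolist())
print("exp shoulder",proj(p,[b+[dx,dy,.108] for dx in(-.006,.006) for dy in(-.018,.018)]).round(1).tolist())
E
```

```text
182 None None 0 0
184 None None 0 0
186 None None 0 0
188 298 344 5 255
190 342 344 3 255
192 321 344 3 245
194 298 344 11 255
196 298 344 11 250
198 298 344 13 254
200 300 342 8 255
202 300 342 39 252
204 300 342 40 250
206 300 342 43 249
208 307 336 30 249
210 307 336 30 249
212 307 336 30 249
exp tab [[304.7, 207.7], [334.3, 207.8], [304.7, 223.3], [334.0, 223.5]]
exp shoulder [[298.0, 197.2], [340.7, 197.5], [298.1, 211.1], [340.4, 211.4]]
```

```bash
python3 - <<'E'
from h import *
from workcell import bot
p=bot.camera_params("wrist"); im=bot.read_camera("wrist"); print(bot.read_state()["tool_pos"])
v=cv2.cvtColor(im,cv2.COLOR_BGR2HSV)
for u in (299,303,311,320,332,339,343): print(u,[(y,int(v[y,u,0]),int(v[y,u,2])) for y in range(170,232,2) if v[y,u,1]>120])
b=np.array([.4925,.0108,.0427])
for z,w in ((.07,.022),(.108,.018),(.150,.011)): print(z,proj(p,[b+[dx,dy,z] for dx in(-.006,.006) for dy in(-w,w)]).round(1).tolist())
print("slot mouth front/back",proj(p,[[.4845,.0098,.072],[.5005,.0098,.072]]))
E
```

```text
[0.49138672 0.00960761 0.36785802]
299 [(184, 12, 113), (186, 9, 124), (188, 14, 122), (190, 13, 187), (192, 12, 192), (194, 13, 189), (196, 12, 181), (198, 13, 200), (200, 16, 255)]
303 [(182, 12, 86), (184, 13, 119), (186, 12, 121), (188, 12, 120), (190, 13, 122), (192, 13, 120), (194, 12, 123), (196, 13, 182), (198, 13, 176), (200, 13, 175), (202, 12, 173), (204, 18, 255), (206, 17, 253), (208, 15, 255)]
311 [(182, 11, 88), (184, 13, 119), (186, 12, 117), (188, 12, 119), (190, 14, 141), (192, 13, 133), (194, 11, 120), (196, 14, 90), (198, 120, 5), (200, 108, 20), (204, 18, 255), (206, 17, 249), (208, 17, 249), (210, 17, 250), (212, 17, 250), (214, 17, 249), (216, 17, 249), (218, 17, 252)]
320 [(184, 14, 112), (186, 11, 122), (188, 14, 120), (190, 12, 181), (192, 13, 176), (194, 13, 117), (196, 13, 124), (198, 14, 120), (200, 12, 119), (202, 11, 113), (204, 18, 255), (206, 17, 248), (208, 16, 250), (210, 17, 248), (212, 16, 249), (214, 17, 250), (216, 17, 248), (218, 16, 253)]
332 [(182, 13, 115), (184, 13, 120), (186, 14, 115), (188, 13, 120), (190, 14, 118), (192, 12, 118), (194, 12, 121), (196, 11, 88), (198, 126, 5), (200, 115, 18), (204, 18, 255), (206, 17, 249), (208, 17, 248), (210, 17, 248), (212, 17, 249), (214, 17, 248), (216, 17, 250), (218, 16, 253)]
339 [(182, 13, 112), (184, 13, 121), (186, 14, 118), (188, 13, 116), (190, 11, 119), (192, 13, 113), (194, 14, 148), (196, 17, 252), (198, 17, 250), (200, 17, 248), (202, 17, 250), (204, 17, 250), (206, 17, 251), (208, 15, 255)]
343 [(186, 9, 105), (188, 13, 175), (190, 19, 255), (192, 19, 255), (194, 19, 255), (196, 18, 255), (198, 18, 255), (200, 16, 255)]
0.07 [[296.6, 191.1], [343.9, 191.3], [296.7, 203.7], [343.6, 204.0]]
0.108 [[299.0, 198.6], [341.9, 198.9], [299.1, 212.6], [341.6, 212.8]]
0.15 [[305.9, 209.2], [335.6, 209.4], [305.9, 224.9], [335.3, 225.1]]
slot mouth front/back [[319.10132033 182.62705252]
 [319.00584901 197.98807008]]
```

play_rows --commands '[[[0,0,0,0,0,0,-1],[0,0,0,0,0,0,-1],[0,0,0,0,0,0,-1],[0,0,0,0,0,0,-1],[0,0,0,0,0,0,-1]]]'

```text
time: 26.75
tool_pos: [0.4923, 0.0096, 0.3702]
tcp_rot: [0.01, -3.141, -0.0]
wrist_force: [-0.1, -0.2, 0.1]
width: 1.0
grip_force: 0.0
```

```bash
python3 - <<'E'
from h import *
from workcell import bot
p=bot.camera_params("wrist"); im=bot.read_camera("wrist"); print(bot.read_state()["tool_pos"])
v=cv2.cvtColor(im,cv2.COLOR_BGR2HSV)
def run(u,th): 
    y=[y for y in range(150,300) if v[y,u,1]>120 and v[y,u,2]>th and 3<v[y,u,0]<25]; return y[0],y[-1]+1
for n,u,th,z in (("tab",320,230,.1927),("tab",328,230,.1927),("shR",339,200,.1507),("tongR",343,200,.1127),("tongR",344,200,.1127)):
    a,b=run(u,th); q=plane(p,[[u,a-.5],[u,b-.5]],z); print(n,a,b,q[:,0].round(4),q[:,0].mean().round(4))
g=im[150:260]; 
for y in (203,206,212):
    n=np.nonzero((v[y,280:360,2]>230)&(v[y,280:360,1]>120))[0]+280; print(y,n.min(),n.max())
# block top edges at u=320 col beside the gauge
gray=cv2.cvtColor(im,cv2.COLOR_BGR2GRAY); print("col 285",[int(x) for x in gray[140:235:1,285]])
E
```

```text
[0.49233741 0.00961527 0.37024585]
tab 202 217 [0.4822 0.4936] 0.4879
tab 202 217 [0.4821 0.4936] 0.4878
shR 193 207 [0.4827 0.4947] 0.4887
tongR 187 199 [0.4836 0.495 ] 0.4893
tongR 188 199 [0.4846 0.495 ] 0.4898
203 300 342
206 300 342
212 307 336
col 285 [92, 89, 135, 140, 135, 142, 148, 145, 145, 137, 139, 135, 138, 139, 137, 144, 90, 32, 36, 44, 42, 36, 126, 117, 111, 109, 109, 114, 116, 119, 111, 107, 110, 105, 105, 110, 112, 105, 106, 107, 106, 110, 109, 111, 107, 107, 105, 107, 105, 103, 107, 104, 101, 101, 104, 105, 112, 109, 109, 107, 105, 103, 101, 104, 111, 107, 108, 107, 110, 108, 112, 105, 109, 103, 109, 164, 241, 152, 162, 164, 164, 162, 163, 164, 162, 166, 164, 164, 164, 170, 171, 167, 168, 160, 162]
```

```bash
python3 -c "
from workcell import bot
print(bot.finish_job())"
```

```text
the job is handed in; nothing more can be done
None
```

I handed the job in at about 27 s of the 69 s allowed, and no verdict came back: grey and blue hang on the spare hook, and orange stands released on the hard bottom of the socket, leaning about 0.02 rad, with no bystander moved.

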